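# Present the lapped ball to the inspection camera

### The arm

A 6-joint arm with a two-finger parallel gripper is mounted at the origin on the work surface. World frame = base frame: x ahead of the robot, y to its left, z up, the work surface at z = 0. Lengths are in m, angles in rad, forces in N, time in s.
With the tool pointing down it reaches from about 0.375 to 0.9 m from the base axis. Payload 3.1 kg.
Tool frame: the origin (TCP) lies midway between the tips of the shut fingers; the grasp point (between the pads) lies 19 mm behind it (pinch_z is the distance from the TCP to the grasp point, in m); y points along the fingers, z is the direction in which the jaws open and shut, and the axes are right-handed (so a half turn about y gives the same grasp; the last joint's range is limited). The gripper opens to 87 mm and grips with 3 to 60 N. Pads are 19 mm wide; open, the fingers measure 117 mm over their backs; the gripper's body (75 mm by 190 mm) begins 51 mm behind the grasp point.
Start: joints at [-1.304, 0.527, 1.433, -0, 1.181, -0.178], TCP at [0.269, -0.564, 0.223] pointing down, gripper open.
Joint ranges: [-3.08, 3.08], [-0.75, 2.2], [0.22, 2.44], [-1.43, 4.57], [0, 2.65], [-2.85, 2.85]. Speed limits (rad/s): [2.79, 2.79, 3.14, 3.14, 3.14, 3.14].

### API

Orientations are given as a unit quaternion [x, y, z, w].
In Python, from rig import * gives the robot as it stands.
- The arm moves only by the tool drive_tool, never from a script. Its argument "plan" is a list of rows, each a list of 7 numbers: the shift along the tool's x, y, z in mm, then the turn, a rotation vector about the tool's x, y, z in degrees, then the finger opening in mm, from 0 to 87. A call has 1 to 10 rows; each row is the pose to reach, as a shift and turn from the pose commanded when the call began, along the tool's axes at that moment; what a row does not reach only later rows make up. A row lasts 1/10 s, in which the tool goes at most 50 mm and 8.59 degrees, less where a joint would pass 70% of its speed; a pose out of reach is approached as far as the arm can. A call with a gripper value outside its range is refused whole. The fingers move at their own pace and stop on an object; "newtons" is the grip in N (left out, the last holds). Time passes only in rows, so rows that repeat a pose let the fingers close. It gives the time, the measured TCP pose, the force and the opening at its end, in the units of the state.
- get_obs(): the state, without advancing time (a new reading comes with each control period).
- camera(name): name is "scene" or "top"; returns the picture (384x512x3 uint8, blue, green, red); there is no depth.
- get_calibration(name): a dict with "fx", "fy", "cx", "cy" (pixels), "D" ([k1, k2, p1, p2, k3] as OpenCV has them; the pictures are not rectified), "origin" and "rotation" of the camera in the world. Camera axes: x right, y down, z forward; pixel columns grow to the right and rows downward; lengths in m; the calibration is good to about 2 mm. A picture is of the moment at which its call begins. get_calibration takes no time and is no camera call.
- hand_in(): hands the job in, once; it reports no verdict.
Trained networks look in the newest picture that a camera, given by its name, has taken for a name from the list of things; names that differ only in an ending like _2 or _b are one class to them, and where a whole thing is asked for, a point or a joint stands for the part that bears it (a point fixed in the world has none). Each returns a list of dicts, best first, with "conf" (0 to 1); they miss things now and then, are a little off and sometimes report something else, mostly with a low value. They report only what shows in the picture. A call takes as long as a camera call.
- spot_in(camera, target): "location" ([column, row] in pixels, amid what is visible of it).
- mark_of(camera, target): "location" ([column, row] in pixels: a listed point, or the origin of a listed thing).
The state is a dict: "time": time; "q": joint angles; "joint_velocities": joint speeds; "joint_torque": joint torques, N m; "position": TCP position; "tool_rot": TCP orientation; "ft_force": force on the tool from outside, world axes, zero at the start; "moment": the same for the moment, N m; "grip_width": finger opening in m.
Only numpy, scipy, OpenCV 4.12 (cv2) and the standard library are available. Lean on these libraries where they do the work, as an engineer would, in place of code of your own. Each camera call takes 0.05 s, during which the arm holds its last target. There are 200 camera calls.

### The job

The lapped silicon-carbide ball is to be photographed: take the white carrier in which it lies by its bow handle, pinching gently and without touching the ball, lift it off the bench and carry it level so that the ball stays in its shallow pocket. Finish holding it in the air, still and level, in front of the inspection camera, with the ball on the lens axis 80 mm ahead of the ring light and the open side of the bow squarely facing the lens. The program ends while the gripper still holds the carrier there; leave the empty carrier, the camera and all other parts on the bench undisturbed.

Things in the scene. Friction and masses are not known exactly. Their poses are not given: they have to be found in the camera images.
- carrier: the carrier that holds the ball: white plastic plate 90 (x) x 70 (y) x 10 (z) mm, 0.10 to 0.17 kg, on the bench, its x within about 0.6 rad of world x. Origin: centre of the underside; z up. A fixed bow handle stands across its middle in the y-z plane: two uprights, 18 wide in x and 5 thick, at y = +-30.5 mm, and a cross bar on top. The bow's open sides face +x and -x
- carrier_grip (a point): middle of the bow's cross bar, 75 mm above the carrier's underside, 53 mm above the pocket point; axes as the carrier's. The bar is 12 mm thick in x, 66 long in y, 66 to 84 mm above the underside: pinch it from above, fingers closing along x. It is a hollow, thin-walled moulding: a pinch of 5 to 12 N carries the load safely, more than 25 N on a finger would crush it
- carrier_pocket (a point): where the centre of a ball resting centred in the carrier's pocket is: 22 mm above the carrier's underside, over its middle. The pocket is a round recess 26 mm wide and 3 mm deep, so the ball can roll about 4 mm each way, and it rolls out if the carrier is tipped past about 30 degrees, or at half that if tipped or jerked quickly
- ball_center (a point): centre of the loose polished silicon-carbide ball (dark grey), 30 mm diameter, 0.045 kg, lying in the pocket of one carrier (its top is 37 mm above the carrier's underside)
- empty_carrier: a second carrier, identical but with nothing in its pocket; the two may have changed places. Origin: centre of the underside. Stays where it is
- scope: stand of the inspection camera, fixed to the bench on the robot's right: dark steel foot 150 (x) x 110 (y) x 14 mm with a 22 mm thick column at x = +45 mm, 254 mm high. Origin: centre of the foot's underside; the camera looks along its -x axis
- lens (a point): centre of the camera's front face, the flat face of the black ring light (54 mm across) on a level barrel clamped to the column, 100 mm ahead of the stand's origin, 125 to 175 mm above the bench. Its -x axis is the lens axis, level, pointing out of the lens; z up. The ball must come to (-80, 0, 0) mm in this frame
- gland_a: steel flange ring 88 mm across, 22 high, 44 bore, four bolt holes; bystander. Origin: centre of the underside
- gland_b: steel flange ring 96 mm across, 26 high, 52 bore, six bolt holes; bystander. Origin: centre of the underside
- seal_ring: steel ring 52 mm across, 20 high, between the two carriers; bystander. Origin: centre of the underside
- sleeve_a: upright steel sleeve 38 mm across, 75 high; bystander. Origin: centre of the underside
- sleeve_b: upright steel sleeve 44 mm across, 55 high; bystander. Origin: centre of the underside
- carbon_ring: black carbon ring 64 mm across, 16 high; bystander. Origin: centre of the underside
- caliper: dial caliper 230 mm long lying flat, about 13 mm high; bystander. Origin: middle of the beam's underside
- table: the dark work bench, top at z = 0

How it is judged:
On the way:
1. the carrier is lifted at least 50 mm clear of the bench in the gripper, the ball in its pocket (height (world z) of carrier above 0.05 m and contact force between the fingers and carrier above 0.5 N and distance between ball_center and carrier_pocket below 0.012 m), for 0.2 s.
At the end, for the whole second after the job is handed in: The gripper alone holds the carrier in the air, still, level within 5 degrees, ball in its pocket, ball centre within 12 mm of the lens axis sideways and in height and 62 to 98 mm ahead of the ring light, bow's open side facing the lens within 12 degrees (x of ball_center in the frame of lens between -0.098 and -0.062 m and y of ball_center in the frame of lens between -0.012 and 0.012 m and z of ball_center in the frame of lens between -0.012 and 0.012 m and distance between ball_center and carrier_pocket below 0.012 m and angle between carrier's own z axis and vertical below 0.09 rad and angle between the x axis of carrier and the x axis of lens, either way round below 0.22 rad and linear speed of carrier below 0.02 m/s and angular speed of carrier below 0.15 rad/s and height (world z) of carrier above 0.08 m and contact force between the fingers and carrier above 0.5 N and contact force between carrier and table below 0.2 N and contact force between carrier and scope below 0.2 N and contact force between carrier and empty_carrier below 0.2 N and contact force between carrier and gland_a below 0.2 N and contact force between carrier and gland_b below 0.2 N and contact force between carrier and seal_ring below 0.2 N and contact force between carrier and sleeve_a below 0.2 N and contact force between carrier and sleeve_b below 0.2 N and contact force between carrier and carbon_ring below 0.2 N and contact force between carrier and caliper below 0.2 N); the arm keeps its last pose, push and grip.
It fails at once if the ball leaves its pocket (centre more than 17 mm from the pocket point), or its carrier is tipped more than 23 degrees (distance between ball_center and carrier_pocket above 0.017 m or angle between carrier's own z axis and vertical above 0.4 rad).
It fails at once if the carrier is pinched or pushed with more than about 25 N on a finger (contact force between the fingers and carrier above 50 N).
It fails at once if the robot touches the ball (contact force between any of the arm, the fingers and ball above 0.3 N).
It fails at once if the camera or its stand is bumped (over 3 N) (contact force between any of the arm, carrier and scope above 3 N or distance of lens from where it was at the start of the episode above 0.006 m).
It fails at once if the empty carrier or another part on the bench is moved more than 15 mm (distance of any of empty_carrier, gland_a, gland_b, seal_ring, sleeve_a, sleeve_b, carbon_ring, caliper from where it was at the start of the episode above 0.015 m).
It also fails if it takes over 54 s, if anything falls off the work surface, if the arm or the gripper's body presses on something with over 40 N, if the wrist force passes 120 N, or if a joint passes its speed limit or range.

## Working session

There is one attempt and no reset: what is moved stays moved. The work goes in short steps, Python scripts to look and compute and a tool call to move; the robot and the scene stay as the last step left them, time stands still between calls to the robot, and variables do not carry over. Pictures are saved under pics/ and viewed, about 8 in all and at most 12, crops included, and the job is handed in when it is done.

Besides the shell and the picture viewer there is one more tool, called after ">>>" in YAML: its name, and indented under it one key for each argument. drive_tool: Moves the arm, as the interface text tells. Its arguments: {"type":"object","properties":{"plan":{"type":"array","items":{"type":"array","items":{"type":"number"}}},"newtons":{"type":"number"}},"required":["plan"]}

```bash
mkdir -p pics
cat > h.py <<'E'
from rig import *
import numpy as np, cv2
from scipy.spatial.transform import Rotation as R
def ray(cam,px):
    c=get_calibration(cam);K=np.array([[c['fx'],0,c['cx']],[0,c['fy'],c['cy']],[0,0,1]])
    u=cv2.undistortPoints(np.array([[px]],float),K,np.array(c['D'],float)).ravel()
    return np.array(c['origin'],float),np.array(c['rotation'],float).reshape(3,3)@np.array([u[0],u[1],1])
def atz(cam,px,z):
    o,d=ray(cam,px);return o+d*(z-o[2])/d[2]
def proj(cam,P):
    c=get_calibration(cam);K=np.array([[c['fx'],0,c['cx']],[0,c['fy'],c['cy']],[0,0,1]])
    r=np.array(c['rotation'],float).reshape(3,3);o=np.array(c['origin'],float)
    return cv2.projectPoints(np.atleast_2d(P).astype(float),cv2.Rodrigues(r.T)[0],-r.T@o,K,np.array(c['D'],float))[0].reshape(-1,2)
def tri(p,q):
    o1,d1=ray('scene',p);o2,d2=ray('top',q);d1/=np.linalg.norm(d1);d2/=np.linalg.norm(d2)
    s=np.linalg.lstsq(np.c_[d1,-d2],o2-o1,rcond=None)[0]
    a,b=o1+d1*s[0],o2+d2*s[1];return (a+b)/2,np.linalg.norm(a-b)
E
python3 - <<'E'
from h import *
np.set_printoptions(precision=4,suppress=True)
for c in('scene','top'):
    cv2.imwrite(f'pics/{c}0.png',cv2.resize(camera(c),(800,600)))
    k=get_calibration(c);print(c,k['origin'],np.array(k['rotation']).round(3).tolist(),k['fx'])
    for t in('ball_center','carrier_grip','lens','carrier','scope','seal_ring'):
        print(t,[(np.round(d['location'],1).tolist(),round(d['conf'],2)) for d in mark_of(c,t)[:4]])
o=get_obs();print(o['position'],R.from_quat(o['tool_rot']).as_matrix(),o['time'],o['grip_width'])
E
```

```text
scene [ 1.2323 -0.464   1.0448] [0.828, 0.432, -0.165, -0.318] 460.60799044423214
ball_center [([270.8, 192.7], 0.54)]
carrier_grip [([271.0, 183.3], 0.84), ([329.0, 171.4], 0.5)]
lens [([167.0, 225.4], 0.56), ([270.7, 196.5], 0.28)]
carrier [([268.1, 194.0], 0.74), ([184.8, 211.0], 0.38)]
scope [([154.5, 280.7], 0.76)]
seal_ring [([308.6, 190.6], 0.61)]
top [0.344  0.0174 1.5769] [0.706, -0.705, 0.044, -0.044] 469.11820403597517
ball_center [([232.8, 205.4], 0.43)]
carrier_grip [([230.6, 202.1], 0.88)]
lens [([334.1, 189.4], 0.91)]
carrier [([234.2, 202.2], 0.82)]
scope [([356.7, 186.8], 0.87)]
seal_ring [([200.7, 193.4], 0.68)]
[ 0.2689 -0.5641  0.2226] [[-0.9027 -0.      0.4303]
 [-0.4303 -0.0001 -0.9027]
 [ 0.     -1.      0.    ]] 0.7 0.08713466607114231
```

```bash
sed -i "s/np.array(c\['rotation'\],float).reshape(3,3)/R.from_quat(c['rotation']).as_matrix()/" h.py
python3 - <<'E'
from h import *
np.set_printoptions(precision=4,suppress=True)
print(tri([271,183.3],[230.6,202.1]),tri([167,225.4],[334.1,189.4]),tri([270.8,192.7],[232.8,205.4]))
print('scope',atz('top',[356.7,186.8],0),atz('scene',[154.5,280.7],0),'seal',atz('top',[200.7,193.4],0),'c',atz('top',[234.2,202.2],0))
E
```

```text
(array([0.4874, 0.0632, 0.0587]), np.float64(0.0030463515379961785)) (array([ 0.5177, -0.2666,  0.1357]), np.float64(0.015425068997982393)) (array([0.4827, 0.0608, 0.014 ]), np.float64(0.00534943526138321))
scope [ 0.5463 -0.3638  0.    ] [ 0.5517 -0.3538  0.    ] seal [0.5232 0.1678 0.    ] c [0.4934 0.0542 0.    ]
```

View pics/scene0.png

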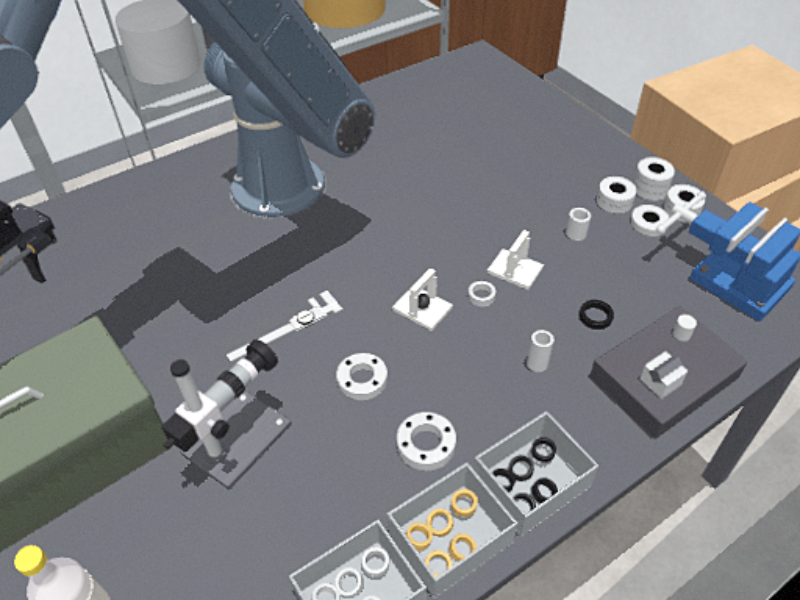

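View pics/top0.png

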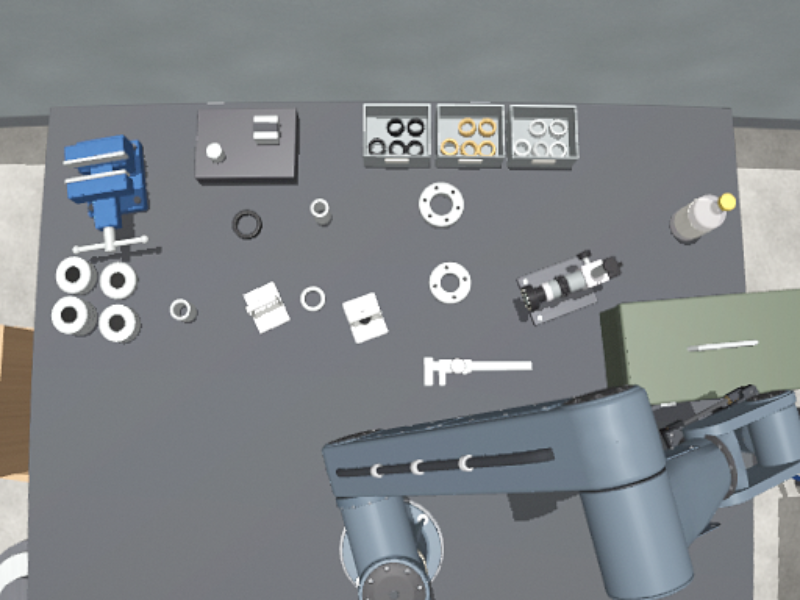

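Both views agree. The ball's carrier is the one nearer the camera stand, at scene (422,300) and top (365,318) in the 800-px pictures. The empty carrier is at top (266,305), with the seal ring between them. The ring light faces left (+y) at top (527,299). I'll zoom in on both.

Run:
```python
from h import *
def crop(c,x,y,w=50,h=37.5):
    im=camera(c);M=np.float32([[8,0,-8*x+3.5],[0,8,-8*y+3.5]])
    o=cv2.warpAffine(im,M,(400,300),flags=cv2.INTER_CUBIC)
    for i in range(0,50,10):
        cv2.putText(o,str(x+i),(i*8,10),0,.35,(0,255,255));cv2.line(o,(i*8+4,12),(i*8+4,18),(0,255,255))
    for j in range(0,37,10):
        cv2.putText(o,str(y+j),(0,j*8+8),0,.35,(0,255,255));cv2.line(o,(22,j*8+4),(28,j*8+4),(0,255,255))
    return o
a=np.hstack([crop('top',210,184),crop('scene',246,168)])
b=np.hstack([crop('top',328,162),crop('scene',142,210)])
cv2.imwrite('pics/z1.png',np.vstack([a,b]))
```

```text
(no output)
```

View pics/z1.png

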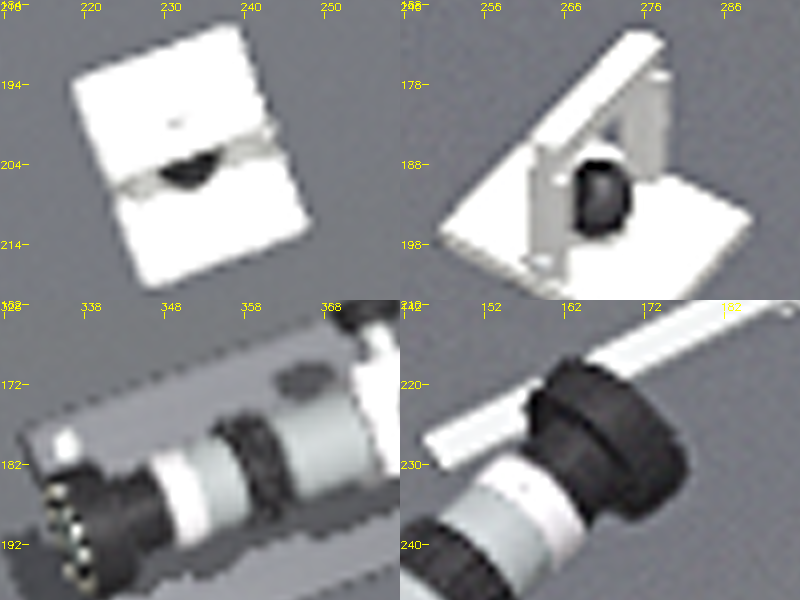

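Run:
```python
from h import *
np.set_printoptions(precision=4,suppress=True)
from scipy.optimize import least_squares
px=np.array([[218.5,193.75],[239.25,186.5],[248.4,211.75],[228.25,219.6]])
W=np.array([atz('top',p,.01) for p in px]);print(W,[np.linalg.norm(W[i]-W[(i+1)%4]) for i in range(4)])
# corners: top=+x ; left=+y
L=np.array([[.045,.035],[.045,-.035],[-.045,-.035],[-.045,.035]])
def f(p,extra=0):
    c,s=np.cos(p[2]),np.sin(p[2]);P=np.c_[L@np.array([[c,s],[-s,c]])+p[:2],np.full(4,.01)]
    return (proj('top',P)-px).ravel()
r=least_squares(f,[.49,.06,.3]);print('carrier',r.x,r.fun)
x,y,t=r.x;c,s=np.cos(t),np.sin(t)
bar=np.array([[a*c-b*s+x,a*s+b*c+y,.084] for a in(-.006,.006) for b in(.033,-.033)])
print('bar scene',proj('scene',bar),'scene plate',proj('scene',[[a*c-b*s+x,a*s+b*c+y,.01] for a,b in L]))
print('ball',proj('scene',[x,y,.022]))
o=[]
for n,(X,Y) in dict(top=(325,150),scene=(100,205)).items():
    o.append(cv2.warpAffine(camera(n),np.float32([[5.5,0,-5.5*X+2.25],[0,5.5,-5.5*Y+2.25]]),(400,600),flags=cv2.INTER_CUBIC))
    for k in range(0,70,10):
        cv2.putText(o[-1],str(X+k),(int(k*5.5),10),0,.35,(0,255,255))
    for k in range(0,110,10):
        cv2.putText(o[-1],str(Y+k),(0,int(k*5.5+6)),0,.35,(0,255,255))
cv2.imwrite('pics/z2.png',np.hstack(o))
```

```text
[[0.521  0.1068 0.01  ]
 [0.5456 0.0371 0.01  ]
 [0.4604 0.0063 0.01  ]
 [0.4341 0.0736 0.01  ]] [np.float64(0.07394882737747545), np.float64(0.09056328576942332), np.float64(0.07228624495644423), np.float64(0.0930149716888267)]
carrier [0.4903 0.056  0.3565] [ 0.7034  0.2209 -0.5202  0.2823 -0.3479  0.043   0.1655 -0.5345]
bar scene [[274.8056 171.2655]
 [261.6939 184.9949]
 [278.2252 172.9529]
 [265.1633 186.7778]] scene plate [[289.0583 195.1121]
 [275.922  209.9851]
 [250.937  196.706 ]
 [264.4377 182.555 ]]
ball [[270.0331 193.2434]]
```

View pics/z2.png

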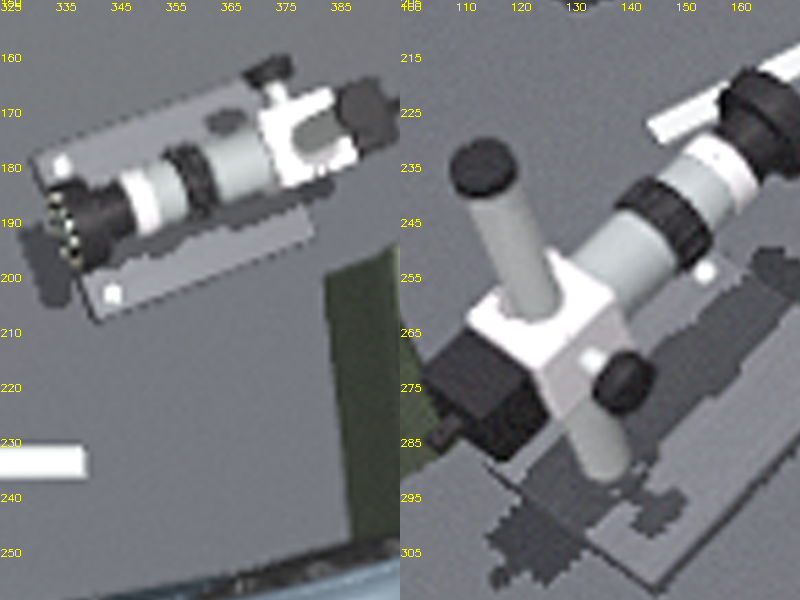

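Run:
```python
from h import *
np.set_printoptions(precision=4,suppress=True)
from scipy.optimize import least_squares
Lt=np.array([[-.075,.055],[-.075,-.055],[.075,-.055]]);pt=np.array([[331,178.2],[342.6,207.4],[381.6,192.3]])
Ls=np.array([[.075,.055],[.075,-.055]]);ps=np.array([[145.9,310.6],[115.4,288.6]])
axt=np.array([[350.2,186.3],[360,182.3]]);axs=np.array([[147.4,245.1],[157.7,234.9],[171,223]])
def w(p,l,z): 
    c,s=np.cos(p[2]),np.sin(p[2]);l=np.atleast_2d(l);return np.c_[l@np.array([[c,s],[-s,c]])+p[:2],np.full(len(l),z)]
def dist(cam,p,q):
    a,b=proj(cam,w(p,[[-.1,0],[.04,0]],p[3]));d=(b-a)/np.linalg.norm(b-a);v=q-a
    return v[:,0]*d[1]-v[:,1]*d[0]
def f(p):
    return np.r_[(proj('top',w(p,Lt,.014))-pt).ravel(),(proj('scene',w(p,Ls,.014))-ps).ravel(),dist('top',p,axt),dist('scene',p,axs),
      (proj('top',w(p,[-.1,0],p[3]))-[336.5,191]).ravel()]
r=least_squares(f,[.55,-.36,-1.19,.15],loss='soft_l1');p=r.x;print(p,f(p))
l=w(p,[-.1,0],p[3]);b=w(p,[-.18,0],p[3]);print('lens',l,proj('scene',l),proj('top',l),'ball goal',b)
o=get_obs();M=R.from_quat(o['tool_rot']).as_matrix();P=np.array(o['position'])
yaw=.3565;print('grasp shift, tool axes mm',(M.T@(np.array([.4903,.056,.2])-P))*1000)
zt=M[:,2];print('tool z yaw',np.arctan2(zt[1],zt[0]))
```

```text
[ 0.5498 -0.3594 -1.2115  0.1378] [-0.9642 -0.3455 -0.5287  0.8028  0.8644  0.3253  0.1242  0.7795 -0.4834
  0.0498 -0.3297 -0.0797 -0.0067 -0.2522  0.3487 -0.2051  0.2431]
lens [[ 0.5146 -0.2658  0.1378]] [[169.7621 223.7023]] [[336.2949 191.2431]] ball goal [[ 0.4865 -0.1909  0.1378]]
grasp shift, tool axes mm [-466.6676   22.508  -464.5771]
tool z yaw -1.1259527296980387
```

Fits are consistent: plate and bar match in both views, and the lens residuals are under 1 px. I'll go up first, then across.

>>> drive_tool:
  plan:
    - [0,-50,0,0,0,0,87]
    - [0,-100,0,0,0,0,87]
    - [-36,-100,-36,0,-6,0,87]
    - [-72,-100,-72,0,-13,0,87]
    - [-108,-100,-108,0,-19,0,87]
    - [-143,-100,-143,0,-26,0,87]
    - [-178,-100,-178,0,-32,0,87]
    - [-213,-100,-213,0,-39,0,87]
    - [-248,-100,-248,0,-45,0,87]
    - [-283,-100,-283,0,-51,0,87]
  newtons: 8

```text
time: 2.0
position: [0.4029, -0.1853, 0.3229]
tool_rot: [0.439, -0.554, 0.555, -0.439]
ft_force: [0.2, -0.1, 0.5]
grip_width: 0.087
```

```bash
cat > g.py <<'E'
import sys
from h import *
np.set_printoptions(precision=1,suppress=True)
x,y,z,t=map(float,sys.argv[1:5])
o=get_obs();M=R.from_quat(o['tool_rot']).as_matrix();P=np.array(o['position'])
zz=[np.cos(t),np.sin(t),0];yy=[0,0,-1];T=np.c_[np.cross(yy,zz),yy,zz]
if np.dot(T[:,2],M[:,2])<0: T[:,[0,2]]*=-1
print('shift',M.T@(np.array([x,y,z])-P)*1000,'turn',R.from_matrix(M.T@T).as_rotvec(degrees=True),'P',P*1000,'q',np.array(o['q']).round(2),o['time'],o['grip_width'],o['ft_force'])
E
python3 g.py .4903 .056 .2 .3565
```

```text
shift [-254.9  122.8   29.4] turn [ -0.1 -33.7   0. ] P [ 402.9 -185.3  322.9] q [-0.7  0.1  1.7  0.   1.3 -0.5] 2.0 0.0870160598733291 [ 0.2 -0.1  0.5]
```

>>> drive_tool:
  plan:
    - [-42,10,5,0,-6,0,87]
    - [-85,30,10,0,-11,0,87]
    - [-128,50,15,0,-17,0,87]
    - [-170,70,20,0,-22,0,87]
    - [-212,90,24,0,-28,0,87]
    - [-255,110,29,0,-34,0,87]
    - [-255,123,29,0,-34,0,87]
    - [-255,123,29,0,-34,0,87]

```text
time: 2.8
position: [0.4891, 0.0555, 0.1979]
tool_rot: [0.582, -0.404, 0.401, -0.581]
ft_force: [-0.6, -0.1, 0.1]
grip_width: 0.087
```

```bash
python3 g.py .4903 .056 .056 .3565
python3 - <<'E'
from h import *
o=[]
for n,(X,Y) in dict(top=(205,160),scene=(230,150)).items():
    o.append(cv2.warpAffine(camera(n),np.float32([[6,0,-6*X+2.5],[0,6,-6*Y+2.5]]),(400,400),flags=cv2.INTER_CUBIC))
cv2.imwrite('pics/z3.png',np.hstack(o))
E
```

```text
shift [  0.2 141.9   1.8] turn [ 0.2  0.2 -0.1] P [489.1  55.5 197.9] q [-0.1  0.4  1.8 -0.   1.  -0.5] 2.8 0.08696314563295354 [-0.6 -0.1  0.1]
```

View pics/z3.png

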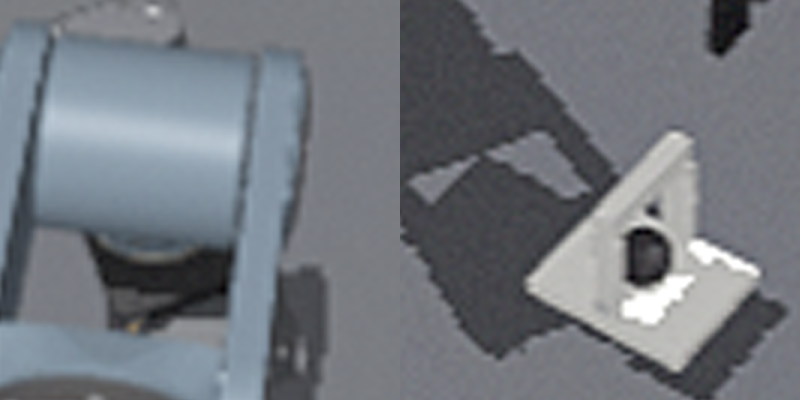

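The top view is blocked by the arm. In the scene view the bow (crop 660,200) is free and a fingertip shows at (730,30). I'll go down to just above the bar and check from the scene camera.

>>> drive_tool:
  plan:
    - [0,30,2,0,0,0,87]
    - [0,60,2,0,0,0,87]
    - [0,85,2,0,0,0,87]
    - [0,98,2,0,0,0,87]
    - [0,98,2,0,0,0,87]

```text
time: 3.4
position: [0.4917, 0.0535, 0.101]
tool_rot: [0.581, -0.404, 0.403, -0.58]
ft_force: [-0.2, 0.5, 0.5]
grip_width: 0.0871
```

```bash
python3 g.py .4903 .056 .056 .3565
python3 - <<'E'
from h import *
X,Y=235,140
cv2.imwrite('pics/z4.png',cv2.warpAffine(camera('scene'),np.float32([[8,0,-8*X+3.5],[0,8,-8*Y+3.5]]),(560,560),flags=cv2.INTER_CUBIC))
E
```

```text
shift [-2.8 45.  -0.4] turn [ 0.1 -0.1 -0. ] P [491.7  53.5 101. ] q [-0.1  0.6  1.9 -0.   0.7 -0.5] 3.4 0.08705820513092502 [-0.2  0.5  0.5]
```

View pics/z4.png

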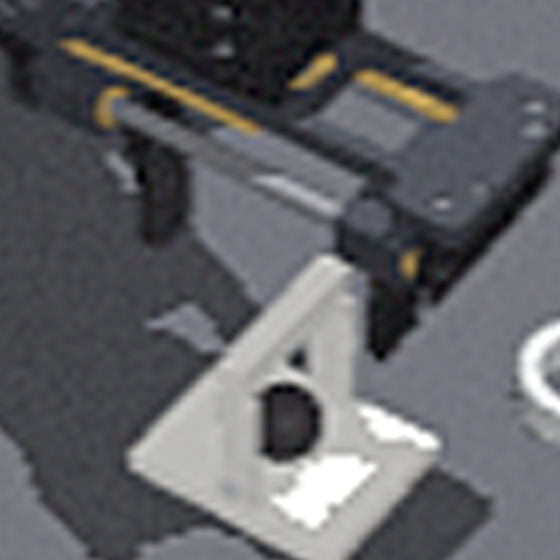

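The fingers straddle the bar (tips at 160,240 and 390,350, bar centre at 285,325). I'll go down and close in gentle steps.

>>> drive_tool:
  plan:
    - [-1,20,0,0,0,0,87]
    - [-3,38,0,0,0,0,87]
    - [-3,45,0,0,0,0,87]
    - [-3,45,0,0,0,0,60]
    - [-3,45,0,0,0,0,40]
    - [-3,45,0,0,0,0,28]
    - [-3,45,0,0,0,0,22]
    - [-3,45,0,0,0,0,20]
    - [-3,45,0,0,0,0,18]
    - [-3,45,0,0,0,0,17]
  newtons: 8

```text
time: 4.45
position: [0.4912, 0.0576, 0.0567]
tool_rot: [-0.581, 0.403, -0.403, 0.581]
ft_force: [-0.3, 0.4, 0.4]
grip_width: 0.0392
```

>>> drive_tool:
  plan:
    - [0,0,0,0,0,0,16]
    - [0,0,0,0,0,0,15]
    - [0,0,0,0,0,0,14]
    - [0,0,0,0,0,0,13]
    - [0,0,0,0,0,0,12]
    - [0,0,0,0,0,0,10]
    - [0,0,0,0,0,0,5]
    - [0,0,0,0,0,0,0]
    - [0,0,0,0,0,0,0]
    - [0,0,0,0,0,0,0]
  newtons: 8

```text
time: 5.45
position: [0.491, 0.0576, 0.0565]
tool_rot: [0.581, -0.403, 0.403, -0.581]
ft_force: [-0.5, -0.3, -0.2]
grip_width: 0.0118
```

```bash
python3 g.py .4903 .056 .056 .3565
```

```text
shift [ 1.2  0.5 -1.2] turn [ 0.   0.1 -0. ] P [491.   57.6  56.5] q [-0.1  0.6  1.9  0.   0.6 -0.5] 5.45 0.011773827536835094 [-0.5 -0.3 -0.2]
```

>>> drive_tool:
  plan:
    - [0,0,0,0,0,0,0]
    - [0,-2,0,0,0,0,0]
    - [0,-5,0,0,0,0,0]
    - [0,-10,0,0,0,0,0]
    - [0,-17,0,0,0,0,0]
    - [0,-25,0,0,0,0,0]
    - [0,-33,0,0,0,0,0]
    - [0,-39,0,0,0,0,0]
    - [0,-43,0,0,0,0,0]
    - [0,-45,0,0,0,0,0]

```text
time: 6.45
position: [0.4914, 0.0575, 0.1022]
tool_rot: [-0.581, 0.403, -0.403, 0.581]
ft_force: [-0.1, 0.4, -3.0]
grip_width: 0.012
```

>>> drive_tool:
  plan:
    - [0,-2,0,0,0,0,0]
    - [0,-7,0,0,0,0,0]
    - [0,-15,0,0,0,0,0]
    - [0,-25,0,0,0,0,0]
    - [0,-37,0,0,0,0,0]
    - [0,-49,0,0,0,0,0]
    - [0,-59,0,0,0,0,0]
    - [0,-66,0,0,0,0,0]
    - [0,-70,0,0,0,0,0]
    - [0,-70,0,0,0,0,0]

```text
time: 7.45
position: [0.4914, 0.0575, 0.1721]
tool_rot: [-0.581, 0.403, -0.403, 0.581]
ft_force: [0.3, 0.1, -2.5]
grip_width: 0.0122
```

```bash
python3 g.py .4865 -.1909 .172 -1.2115
python3 - <<'E'
from h import *
X,Y=225,100
cv2.imwrite('pics/z5.png',cv2.warpAffine(camera('scene'),np.float32([[6,0,-6*X+2.5],[0,6,-6*Y+2.5]]),(560,560),flags=cv2.INTER_CUBIC))
E
```

```text
shift [231.    0.1 -91.6] turn [-0.1 89.9 -0. ] P [491.4  57.5 172.1] q [-0.1  0.4  1.8  0.   0.9 -0.5] 7.45 0.012154396088486483 [ 0.3  0.1 -2.5]
```

View pics/z5.png

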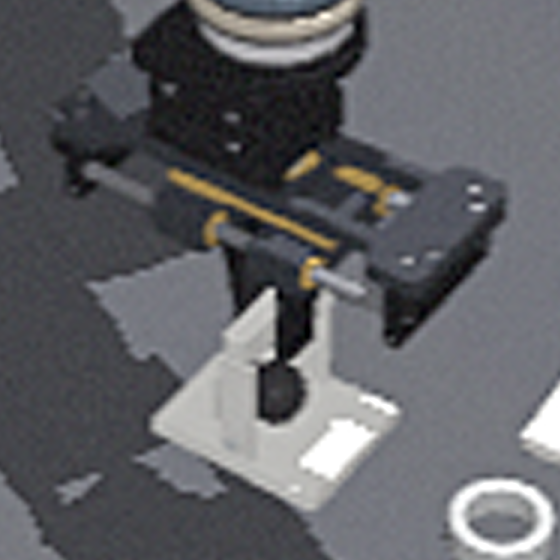

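Held cleanly with the ball in its pocket (crop 283,390), underside about 116 mm up. I'll carry and turn in three eased segments.

>>> drive_tool:
  plan:
    - [2,0,-1,0,1,0,0]
    - [8,0,-3,0,4,0,0]
    - [17,0,-7,0,8,0,0]
    - [28,0,-11,0,13,0,0]
    - [39,0,-16,0,18,0,0]
    - [51,0,-20,0,23,0,0]
    - [62,0,-25,0,28,0,0]
    - [70,0,-28,0,32,0,0]
    - [75,0,-30,0,35,0,0]
    - [77,0,-31,0,36,0,0]

```text
time: 8.5
position: [0.4888, -0.026, 0.171]
tool_rot: [-0.428, 0.564, -0.563, 0.427]
ft_force: [-0.0, -0.3, -2.7]
grip_width: 0.0119
```

```bash
python3 g.py .4865 -.1909 .172 -1.2115
```

```text
shift [159.4  -1.   42.2] turn [ 0.1 53.8  0. ] P [488.8 -26.  171. ] q [-0.3  0.4  1.8 -0.   0.9 -0. ] 8.5 0.011916827827601888 [-0.  -0.3 -2.7]
```

>>> drive_tool:
  plan:
    - [2,0,1,0,1,0,0]
    - [8,0,2,0,4,0,0]
    - [18,0,5,0,8,0,0]
    - [29,0,8,0,13,0,0]
    - [41,0,11,0,19,0,0]
    - [53,0,14,0,25,0,0]
    - [64,0,17,0,30,0,0]
    - [73,0,19,0,34,0,0]
    - [79,0,21,0,37,0,0]
    - [81,0,21,0,38,0,0]

```text
time: 9.5
position: [0.4878, -0.1096, 0.1714]
tool_rot: [0.221, -0.672, 0.672, -0.221]
ft_force: [0.1, -0.4, -2.1]
grip_width: 0.0119
```

```bash
python3 g.py .4865 -.1909 .172 -1.2115
```

```text
shift [49.3 -0.6 64.7] turn [-0.  15.8 -0. ] P [ 487.8 -109.6  171.4] q [-0.4  0.4  1.8 -0.   0.9  0.5] 9.5 0.011898804667468238 [ 0.1 -0.4 -2.1]
```

>>> drive_tool:
  plan:
    - [1,0,2,0,1,0,0]
    - [4,0,6,0,3,0,0]
    - [10,0,13,0,6,0,0]
    - [16,0,21,0,9,0,0]
    - [23,0,30,0,11,0,0]
    - [30,0,39,0,13,0,0]
    - [37,0,48,0,15,0,0]
    - [42,0,56,0,16,0,0]
    - [47,0,62,0,16,0,0]
    - [49,0,65,0,16,0,0]

```text
time: 10.5
position: [0.4869, -0.1915, 0.1715]
tool_rot: [0.125, -0.696, 0.696, -0.126]
ft_force: [0.1, -0.9, -2.0]
grip_width: 0.0116
```

```bash
python3 g.py .4865 -.1909 .172 -1.2115
python3 - <<'E'
from h import *
for c in('scene','top'):
    im=camera(c)
    X,Y=dict(scene=(130,165),top=(270,140))[c]
    cv2.imwrite(f'pics/f{c}.png',cv2.warpAffine(im,np.float32([[6,0,-6*X+2.5],[0,6,-6*Y+2.5]]),(720,560),flags=cv2.INTER_CUBIC))
    for t in('ball_center','carrier','lens','carrier_grip'):
        print(c,t,[(np.round(d['location'],1).tolist(),round(d['conf'],2)) for d in mark_of(c,t)[:3]])
print(proj('scene',[[.4865,-.1909,.1378],[.5146,-.2658,.1378]]))
E
```

```text
shift [ 0.2 -0.5 -0.7] turn [-0.  -0.1 -0. ] P [ 486.9 -191.5  171.5] q [-0.6  0.5  1.7 -0.   0.9  0.6] 10.5 0.011592870899492914 [ 0.1 -0.9 -2. ]
scene ball_center [([190.5, 207.7], 0.62)]
scene carrier [([190.1, 208.2], 0.58)]
scene lens [([169.1, 223.9], 0.74)]
scene carrier_grip [([190.4, 193.1], 0.73), ([381.5, 198.3], 0.61)]
top ball_center []
top carrier []
top lens []
top carrier_grip []
[[190.9061065  203.52367702]
 [169.76348653 223.70734293]]
```

View pics/fscene.png

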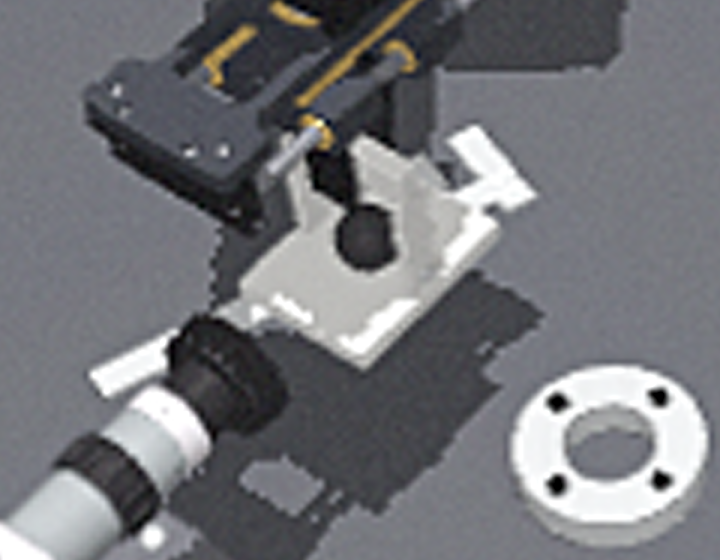

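Run:
```python
from h import *
np.set_printoptions(precision=1,suppress=True)
o=get_obs();P=np.array(o['position']);M=R.from_quat(o['tool_rot']).as_matrix();t=np.arctan2(M[1,2],M[0,2])
c,s=np.cos(t),np.sin(t);z=P[2]+.019-.0755+.01
L=[[a*c-b*s+P[0],a*s+b*c+P[1],z] for a in(.045,-.045) for b in(.035,-.035)]
print(z,(proj('scene',L)-[130,165])*6+2.5, (proj('scene',[P[0],P[1],z+.012])-[130,165])*6+2.5,o['ft_force'],o['moment'])
```

```text
0.1250975701164767 [[366.2 356.5]
 [243.2 283. ]
 [501.8 222.4]
 [380.6 154.8]] [[370.1 234.6]] [-0.1 -0.7 -1.9] [ 0.1  0.  -0. ]
```

Level and centred within about 1 px. I'll let it settle, then hand in.

>>> drive_tool:
  plan:
    - [0,0,0,0,0,0,0]
    - [0,0,0,0,0,0,0]
    - [0,0,0,0,0,0,0]
    - [0,0,0,0,0,0,0]
    - [0,0,0,0,0,0,0]
    - [0,0,0,0,0,0,0]
    - [0,0,0,0,0,0,0]
    - [0,0,0,0,0,0,0]

```text
time: 11.8
position: [0.4869, -0.1905, 0.1715]
tool_rot: [-0.126, 0.696, -0.696, 0.126]
ft_force: [-0.2, 0.0, -2.1]
grip_width: 0.0117
```

Run:
```python
from h import *
camera('scene');print(mark_of('scene','ball_center')[:1],get_obs()['grip_width'],np.abs(get_obs()['joint_velocities']).max())
print(hand_in())
```

```text
[{'location': [189.8, 208.2], 'conf': 0.66}] 0.011767147583352837 0.0018222259089852358
the job is handed in; nothing more can be done
None
```

The carrier with the ball is held still in front of the inspection camera. I pinched it by the bow with 8 N, lifted it to about 115 mm above the bench, turned it 90° and carried it there in eased steps. I handed the job in at about 12 s; no verdict was reported.

Last checks:
- **Position:** the tool is within about 1 mm of the worked-out goal. In the scene picture the ball lies within about 1 px (2–3 mm) of the lens axis at the 80 mm point.
- **Level and facing:** the plate corners match a level carrier to about 2°. The tool's yaw is within about 0.1° of the estimated lens axis.
- **Grip:** steady at 11.8 mm opening with about 2 N of load, joints practically still.

Where the checks disagreed or fell short:
- **Ball mark:** the network put the ball about 4–5 px lower in the image than I read it in the picture and than the geometry predicts. It reported nearly the same pixel for the carrier's origin, so I went by the picture.
- **Top camera:** its networks found nothing at the end, and I did not view its picture. The final check therefore rests on the scene camera, plus the lens pose fitted from both views at the start.
- **Bystanders:** I did not measure the empty carrier and the other parts again at the end. The arm crossed the bench well above them, and the force readings never rose above the carrier's weight.

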